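Lock the bayonet cap of a filter holder

TASK

The filter holder with the orange cap is not closed: its cap stands up in the entry slots with the red band showing. Take the cap by its bar, push it down against the spring as far as it goes, turn it a quarter turn clockwise (seen from above) and let go, so that the spring lifts it into its locked seat. Do not push against the black-capped holder, which is already locked, and leave the glass beaker where it stands.

Things in the scene. Friction and masses are not known exactly. Their poses are not given: they have to be found in the camera images.
- orange_cap: Orange round cap, 85 mm across, 0.15 kg; on top a grip bar 52 mm long (cap x), 14 thick (cap y), 30 high, white dot at its -x end: pinch it across its thickness. Origin on the axis, at the underside of the 8 mm top plate, z up; plate top at z +8, bar top at z +38 mm. At the start upright, origin 79 mm above the worktop, two hidden lugs along x in the entry slots; cap x within 5 deg of holder x.
- orange_holder: Housing of the orange cap: foot 96 mm square, grey body 72 mm wide, 62 high, ports along y. Origin on its axis at the worktop; x = entry slots, z up. The cap goes down 17 mm to a hard stop, spring 6 N rising to 12 N; from 13 mm down it turns, clockwise only, end stop at 95 deg from holder x. Freed at 72 to 92 deg (best 82, green dot on foot), it springs up, staying 9 mm below its start height.
- black_holder: Same kind of holder with a black cap, already locked (no red band to be seen), all of it fixed. 85 mm across, bar top 108 mm above the worktop, steel hose ports along its y to 70 mm from the axis at 24 mm height. Origin on its axis at the worktop. Not to be pushed or turned.
- glass_beaker: Clear glass beaker, 48 mm across and 59 mm high, loose, standing near the holders. Origin at the centre of its underside. To be left where it stands.

How it is judged:
By the outcome, as a careful person would: the job done as asked, in the order asked, and still so for the second after the job is handed in, with the robot touching nothing.
It also fails if it takes over 32 s, if anything falls off the work surface, if the arm or the gripper's body presses on something with over 40 N, if the wrist force passes 120 N, or if a joint passes its speed limit or range.

ROBOT

A 6-joint arm with a two-finger parallel gripper is mounted at the origin on a cart in front of the work surface, level with it; the furniture and walls round the work are solid. World frame = base frame: x ahead of the robot, y to its left, z up, the work surface at z = 0. Lengths are in m, angles in rad, forces in N, time in s.
With the tool pointing down it reaches from about 0.3 to 0.875 m from the base axis. Payload 6.4 kg.
Tool frame: the origin (TCP) lies at the very end of the fingers, on their centre line; the grasp point (between the pads) lies 19 mm behind it; z points along the fingers, y is the line along which they close (so a half turn about z gives the same grasp; the last joint's range is limited). The gripper opens to 85 mm and grips with 20 to 120 N. Pads are 22 mm wide; open, the fingers measure 114 mm over their backs; the gripper's body (76 mm by 85 mm) begins 54 mm behind the grasp point. The pads swing forward as they close: fully open they stand 13 mm farther back than shut.
Start: joints at [0.979, 0.181, 1.607, -0, 1.354, -0.206], TCP at [0.216, 0.533, 0.231] pointing down, gripper open.
Joint ranges: [-2.99, 2.99], [-0.89, 2.07], [0.3, 2.58], [-1.14, 4.28], [0, 2.63], [-3.12, 3.12]. Speed limits (rad/s): [2.57, 2.57, 3.01, 3.14, 3.14, 3.14].

INTERFACE

Orientations are given as a unit quaternion [w, x, y, z].
In Python, from bench import ctrl gives the robot as it stands.
- The arm moves only by the tool send_path, called after "Request:" by a JSON object that holds its "fn" and its "kwargs", one argument or row to a line. Schema: {"type":"object","properties":{"plan":{"type":"array","items":{"type":"array","items":{"type":"number"},"minItems":7,"maxItems":7},"minItems":1,"maxItems":10},"only":{"type":"string"},"quiet":{"type":"boolean"},"lines":{"type":"string"}},"required":["plan"],"additionalProperties":false}. plan is a list of rows, 1 to 10 of them, each of 7 numbers: dx, dy, dz in m, then a rotation vector rx, ry, rz in rad, then the opening from 0.0 (shut) to 1.0 (fully open); each row is the pose to reach, as a shift and turn from the pose commanded when the call began, along the tool's axes at that moment; what a row does not reach only later rows make up. A row lasts 1/8 s, in which the tool goes at most 0.0625 m and 0.188 rad, less where a joint would pass 70% of its speed; a pose out of reach is approached as far as the arm can. The fingers move at their own pace and stop on an object; the grip force is fixed at half the most. Time passes only in rows, so rows that do not move let the fingers close. The tool returns the time, the measured TCP pose, the force, the opening and the grip force at its end. only (a regular expression) keeps the lines of the reply that match it, lines (a string "A,B") keeps lines A to B, and quiet returns only ok. Input that does not fit is refused with a message, and nothing moves.
- ctrl.get_obs(): the state, without advancing time (a new reading comes with each control period).
- ctrl.camera(name): name is "side" or "top"; returns the picture (384x512x3 uint8, blue, green, red); there is no depth.
- ctrl.camera_params(name): a dict with "fovy" (degrees; the focal length in pixels is half the picture's height over the tangent of half this angle, whatever the lens; pixels are square), "cx", "cy" (the principal point, pixels), "view" (4x4, takes a point from world to camera coordinates). Camera axes: x right, y up, looking along -z (the intrinsics and any distortion apply to the point x, -y, -z); pixel columns grow to the right and rows downward; lengths in m; the calibration is good to about 2 mm. A picture is of the moment at which its call begins. camera_params takes no time and is no camera call.
- ctrl.hand_in(): hands the job in; it is judged then, once.
The state is a dict: "time_s": time; "q": joint angles; "dq": joint speeds; "joint_efforts": joint torques, N m; "eef_pos": TCP position; "eef_rot": TCP orientation; "wrist_force": force on the tool from outside, world axes, zero at the start; "torque": the same for the moment, N m; "opening": opening from 0.0 (shut) to 1.0 (fully open); "grasp_force": force on a finger pad.
Only numpy, scipy, OpenCV 4.12 (cv2) and the standard library are available. Lean on these libraries where they do the work, as an engineer would, in place of code of your own. Each camera call takes 0.05 s, during which the arm holds its last target. There are 200 camera calls.

## Working session

There is one attempt and no reset: what is moved stays moved. The work goes in short steps, Python scripts to look and compute and a tool call to move; the robot and the scene stay as the last step left them, time stands still between calls to the robot, and variables do not carry over. Pictures are saved under pics/ and viewed, at most 10 in all, crops included, and the job is handed in when it is done.

```bash
ls; mkdir -p pics; python3 - <<'E'
from bench import ctrl
import cv2
for n in("top","side"):
    cv2.imwrite(f"pics/{n}0.png",ctrl.camera(n)); print(n,ctrl.camera_params(n))
o=ctrl.get_obs();print(o)
E
```

```text
bench.py
pics
top {'fovy': 50.79414584832932, 'cx': 255.17327648575053, 'cy': 191.9673423777281, 'view': array([[-0.01807403, -0.99933651, -0.03162083,  0.0239162 ],
       [ 0.98026982, -0.02393761,  0.19620924, -0.50649803],
       [-0.19683598, -0.02745065,  0.98005207, -0.83718542],
       [ 0.        ,  0.        ,  0.        ,  1.        ]])}
side {'fovy': 51.09794666123122, 'cx': 254.6687034596814, 'cy': 193.542969973842, 'view': array([[ 9.99919630e-01, -9.66241787e-03, -8.20795274e-03,
        -4.96478132e-01],
       [ 1.26779481e-02,  7.64592786e-01,  6.44388967e-01,
        -5.59564329e-02],
       [ 4.93859916e-05, -6.44441238e-01,  7.64653836e-01,
        -1.06127617e+00],
       [ 0.00000000e+00,  0.00000000e+00,  0.00000000e+00,
         1.00000000e+00]])}
{'time_s': 0.1, 'q': array([ 9.78711846e-01,  1.81476477e-01,  1.60788761e+00, -7.17901067e-06,
        1.35380151e+00, -2.06321682e-01]), 'dq': array([-0.0009666 , -0.00197806, -0.00137304,  0.00033734,  0.00151807,
       -0.00046628]), 'joint_efforts': array([ 1.59782528e-03, -4.45873725e+01, -3.52236593e+01, -1.06938651e-04,
        4.16020179e-03,  1.00660750e-04]), 'eef_pos': array([0.21607231, 0.53233179, 0.23047863]), 'eef_rot': array([-3.02460169e-04,  1.91686833e-01,  9.81455827e-01, -7.25994915e-04]), 'wrist_force': array([ 0.02926415, -0.20008349, -0.41556928]), 'torque': array([0.01667367, 0.01265824, 0.00202795]), 'grasp_force': 0.0, 'opening': 0.9996501756896025}
```

View pics/top0.png

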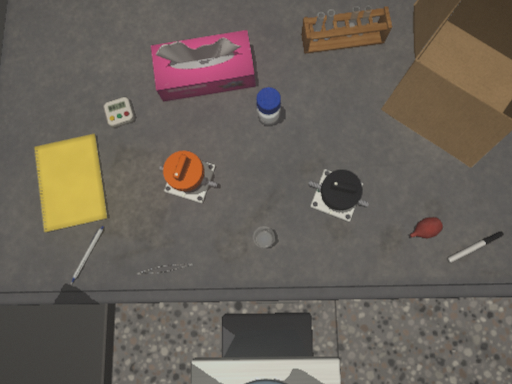

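View pics/side0.png

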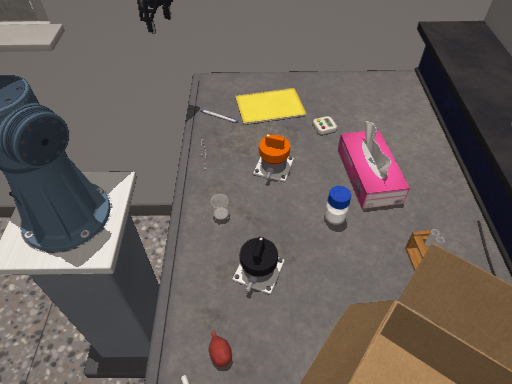

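```bash
cat > h.py <<'E'
import numpy as np,cv2
from bench import ctrl
def ray(n,uv):
    p=ctrl.camera_params(n);f=192/np.tan(np.radians(p["fovy"]/2));V=p["view"]
    d=np.array([(uv[0]-p["cx"])/f,-(uv[1]-p["cy"])/f,-1.]);R=V[:3,:3]
    return -R.T@V[:3,3],R.T@d
def onz(n,uv,z):
    c,d=ray(n,uv);return c+d*(z-c[2])/d[2]
def tri(a,b):
    (c,d),(e,g)=ray("top",a),ray("side",b)
    s=np.linalg.lstsq(np.c_[d,-g],e-c,rcond=None)[0]
    p,q=c+d*s[0],e+g*s[1];return (p+q)/2,np.linalg.norm(p-q)
def proj(n,P):
    p=ctrl.camera_params(n);f=192/np.tan(np.radians(p["fovy"]/2));q=p["view"][:3,:3]@P+p["view"][:3,3]
    return np.array([p["cx"]-f*q[0]/q[2],p["cy"]+f*q[1]/q[2]])
E
python3 - <<'E'
from h import *
t=cv2.imread("pics/top0.png");s=cv2.imread("pics/side0.png")
r=lambda i,x,y:cv2.resize(i[y:y+64,x:x+64],(400,400),interpolation=cv2.INTER_CUBIC)
cv2.imwrite("pics/crop0.png",np.hstack([r(t,155,140),r(s,242,124)]))
for n,i in(("top",t),("side",s)):
    h=cv2.cvtColor(i,cv2.COLOR_BGR2HSV)
    m=cv2.inRange(h,(5,150,80),(16,255,255))
    c=max(cv2.findContours(m,0,1)[0],key=cv2.contourArea);print(n,cv2.boundingRect(c),cv2.fitEllipse(c),onz(n,cv2.fitEllipse(c)[0],.087))
E
```

```text
top (163, 151, 40, 40) ((182.80039978027344, 170.19686889648438), (38.740901947021484, 38.79874801635742), 64.34845733642578) [0.55083276 0.16610433 0.087     ]
side (259, 134, 31, 30) ((273.9723815917969, 148.58566284179688), (28.27998161315918, 31.24000358581543), 95.263671875) [0.551161   0.15054635 0.087     ]
```

View pics/crop0.png

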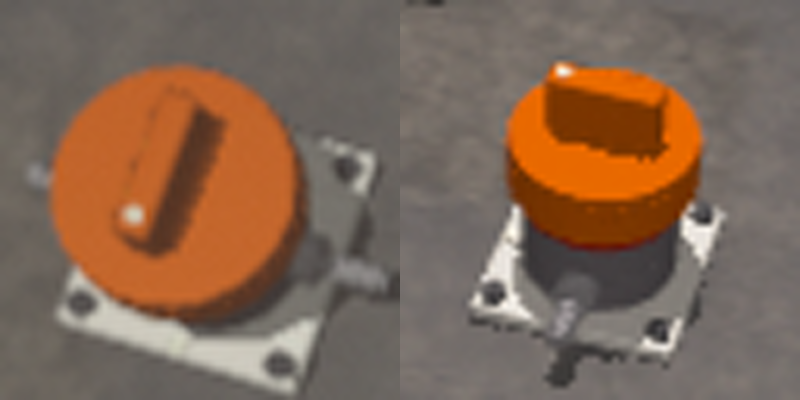

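```bash
python3 - <<'E'
from h import *
T=lambda x,y:np.array([155+(x+.5)/6.25-.5,140+(y+.5)/6.25-.5])
S=lambda x,y:np.array([242+(x-400+.5)/6.25-.5,124+(y+.5)/6.25-.5])
print("dot",tri(T(133,213),S(563,71)),onz("top",T(133,213),.117),onz("side",S(563,71),.117))
C=[(T(60,318),S(518,205)),(T(295,393),S(472,317)),(T(372,156),S(672,357))]
P=[]
for a,b in C: print(tri(a,b)); P.append(onz("top",a,.006)[:2]);print(P[-1],onz("side",b,.006)[:2])
P=np.array(P);print("axis",(P[0]+P[2])/2,np.linalg.norm(P[1]-P[0]),np.linalg.norm(P[2]-P[1]),np.degrees(np.arctan2(*(P[2]-P[1])[::-1])),np.degrees(np.arctan2(*(P[0]-P[1])[::-1]))-90)
t=cv2.imread("pics/top0.png")
m=cv2.inRange(cv2.cvtColor(t,cv2.COLOR_BGR2HSV),(5,150,80),(16,255,255))
c=max(cv2.findContours(m,0,cv2.CHAIN_APPROX_NONE)[0],key=cv2.contourArea)[:,0]
q=np.array([onz("top",p,.087)[:2] for p in c]);k=(c-[183,170])@[-1,-1]>8   # upper-left rim = plate edge
A=np.c_[2*q[k],np.ones(k.sum())];z=np.linalg.lstsq(A,(q[k]**2).sum(1),rcond=None)[0];print("cap",z[:2],np.sqrt(z[2]+z[:2]@z[:2]))
s=cv2.imread("pics/side0.png")
r=lambda i,x,y:cv2.resize(i[y:y+32,x:x+32],(400,400),interpolation=cv2.INTER_CUBIC)
cv2.imwrite("pics/crop1.png",np.hstack([r(t,167,150),r(s,258,129)]))
E
```

```text
dot (array([0.53518161, 0.17389703, 0.11611697]), np.float64(0.0020335747573084688)) [0.53598169 0.17397558 0.117     ] [0.53417154 0.17236    0.117     ]
(array([ 0.52262412,  0.22996517, -0.01694704]), np.float64(0.013700643232945117))
[0.52458921 0.22607339] [0.51565796 0.20330141]
(array([ 0.49441021,  0.13892347, -0.00153038]), np.float64(0.002239377798125428))
[0.49418302 0.13798588] [0.49337949 0.13146646]
(array([0.58416246, 0.11002897, 0.00143141]), np.float64(0.0018522998215548805))
[0.58384375 0.10965592] [0.58280266 0.10549705]
axis [0.55421648 0.16786465] 0.09318768781458688 0.09402995253021865 -17.534894428505286 -19.04373372487551
cap [0.55284208 0.16723266] 0.04106748837126178
```

View pics/crop1.png

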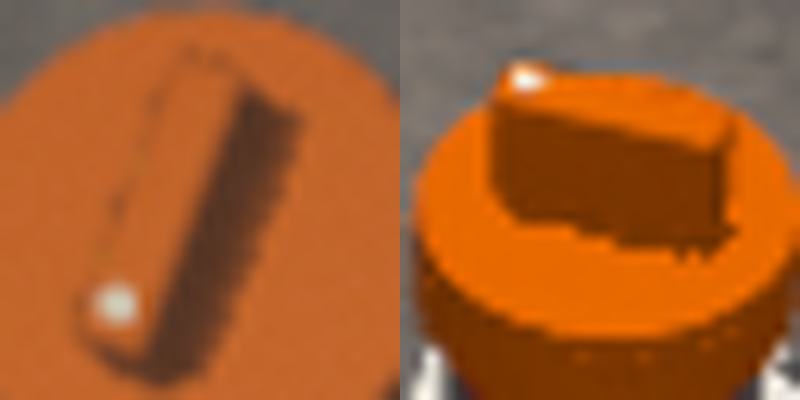

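```bash
python3 - <<'E'
from h import *
T=lambda x,y:onz("top",(167+(x+.5)/12.5-.5,150+(y+.5)/12.5-.5),.117)[:2]
A,B,C,D=T(85,322),T(150,352),T(243,85),T(180,52)
print(A,B,C,D,(A+B+C+D)/4,np.linalg.norm(B-A),np.linalg.norm(C-B))
for a,b in((A,D),(B,C)):print(np.degrees(np.arctan2(*(b-a)[::-1])))
d=T(117,303);print(d)
o=ctrl.get_obs();from scipy.spatial.transform import Rotation as R
w,x,y,z=o["eef_rot"];M=R.from_quat([x,y,z,w]).as_matrix();print(M.round(4),np.degrees(np.arctan2(M[1,1],M[0,1])))
print("tool shift",M.T@(np.array([.5535,.1675,.150])-o["eef_pos"]))
E
```

```text
[0.53264046 0.17912437] [0.5272877  0.16825592] [0.57246432 0.15359537] [0.57845603 0.16422565] [0.55271212 0.16630033] 0.012115084561959703 0.047495879556018736
-18.013960069535898
-17.979094900794383
[0.53572501 0.17388741]
[[-9.265e-01  3.763e-01 -9.000e-04]
 [ 3.763e-01  9.265e-01 -1.300e-03]
 [ 3.000e-04 -1.500e-03 -1.000e+00]] 67.89752254469084
tool shift [-0.44992958 -0.21093489  0.08066189]
```

Request:
{"fn": "send_path", "kwargs": {
  "plan": [
    [-0.055, -0.026, 0, 0, 0, 0, 0.5],
    [-0.11, -0.052, 0, 0, 0, -0.07, 0.5],
    [-0.165, -0.078, 0, 0, 0, -0.07, 0.5],
    [-0.22, -0.104, 0, 0, 0, -0.07, 0.5],
    [-0.275, -0.13, 0, 0, 0, -0.07, 0.5],
    [-0.33, -0.155, 0, 0, 0, -0.07, 0.5],
    [-0.385, -0.181, 0, 0, 0, -0.07, 0.5],
    [-0.4496, -0.2116, 0.02, 0, 0, -0.07, 0.5],
    [-0.4496, -0.2116, 0.08, 0, 0, -0.07, 0.5],
    [-0.4496, -0.2116, 0.08, 0, 0, -0.07, 0.5]
  ]
}}

```text
time_s: 1.35
eef_pos: [0.5497, 0.166, 0.1458]
eef_rot: [-0.006, 0.158, 0.987, -0.001]
wrist_force: [-0.8, 0.7, 0.1]
opening: 0.497
grasp_force: 0.0
```

```bash
python3 - <<'E'
from h import *
t=ctrl.camera("top");s=ctrl.camera("side")
r=lambda i,x,y:cv2.resize(i[y:y+80,x:x+80],(400,400),interpolation=cv2.INTER_CUBIC)
cv2.imwrite("pics/crop2.png",np.hstack([r(t,145,130),r(s,234,104)]))
o=ctrl.get_obs();print(o["q"],o["eef_pos"],o["eef_rot"],o["wrist_force"])
E
```

```text
[ 8.92116472e-02  2.70563834e-01  1.66961650e+00  2.19638043e-04
  1.20316389e+00 -1.16587905e+00] [0.55273936 0.16777797 0.15127029] [-8.74246362e-04  1.57237086e-01  9.87560490e-01 -1.14845414e-04] [-0.12103929  0.31120314 -0.0130791 ]
```

View pics/crop2.png

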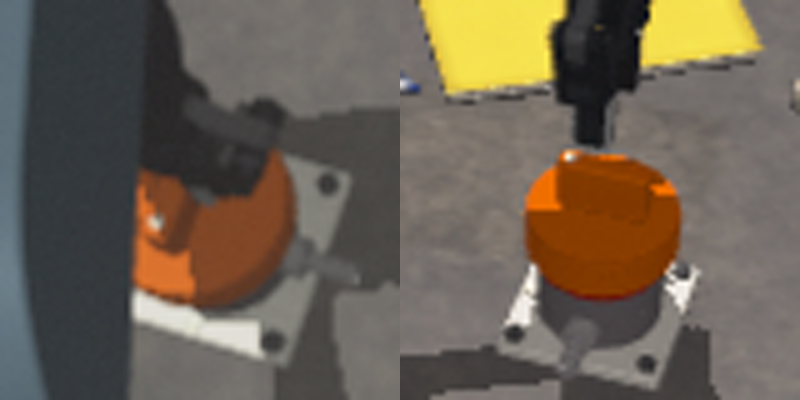

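Request:
{"fn": "send_path", "kwargs": {
  "plan": [
    [0, 0, 0.03, 0, 0, 0, 0.5],
    [0, 0, 0.045, 0, 0, 0, 0.5],
    [0, 0, 0.058, 0, 0, 0, 0.5],
    [0, 0, 0.058, 0, 0, 0, 0.5]
  ]
}}

```text
time_s: 1.95
eef_pos: [0.5529, 0.1679, 0.0931]
eef_rot: [-0.0, 0.157, 0.988, -0.0]
wrist_force: [-0.5, 0.4, 0.3]
opening: 0.502
grasp_force: 0.0
```

Request:
{"fn": "send_path", "kwargs": {
  "plan": [
    [0, 0, 0, 0, 0, 0, 0.3],
    [0, 0, 0, 0, 0, 0, 0.2],
    [0, 0, 0, 0, 0, 0, 0.1],
    [0, 0, 0, 0, 0, 0, 0],
    [0, 0, 0, 0, 0, 0, 0],
    [0, 0, 0, 0, 0, 0, 0]
  ]
}}

```text
time_s: 2.7
eef_pos: [0.5539, 0.1675, 0.0938]
eef_rot: [0.001, 0.157, 0.988, 0.0]
wrist_force: [1.0, -1.0, 5.6]
opening: 0.149
grasp_force: 60.6
```

Request:
{"fn": "send_path", "kwargs": {
  "plan": [
    [0, 0, 0.004, 0, 0, 0, 0],
    [0, 0, 0.008, 0, 0, 0, 0],
    [0, 0, 0.012, 0, 0, 0, 0],
    [0, 0, 0.015, 0, 0, 0, 0],
    [0, 0, 0.0165, 0, 0, 0, 0],
    [0, 0, 0.0165, 0, 0, 0, 0],
    [0, 0, 0.0165, 0, 0, 0, 0]
  ]
}}

```text
time_s: 3.58
eef_pos: [0.5539, 0.1675, 0.0779]
eef_rot: [0.001, 0.157, 0.988, 0.0]
wrist_force: [-2.6, -2.6, 10.0]
opening: 0.151
grasp_force: 61.5
```

Request:
{"fn": "send_path", "kwargs": {
  "plan": [
    [0, 0, 0.001, 0, 0, 0, 0],
    [0, 0, 0.002, 0, 0, 0, 0],
    [0, 0, 0.002, 0, 0, 0, 0],
    [0, 0, 0.002, 0, 0, 0, 0]
  ]
}}

```text
time_s: 4.08
eef_pos: [0.554, 0.1674, 0.077]
eef_rot: [0.001, 0.157, 0.988, -0.0]
wrist_force: [-5.4, -3.4, 18.3]
opening: 0.152
grasp_force: 62.5
```

```bash
python3 - <<'E'
from h import *
s=ctrl.camera("side")
cv2.imwrite("pics/s3.png",cv2.resize(s[104:184,234:314],(480,480),interpolation=cv2.INTER_CUBIC))
E
```

```text
(no output)
```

View pics/s3.png

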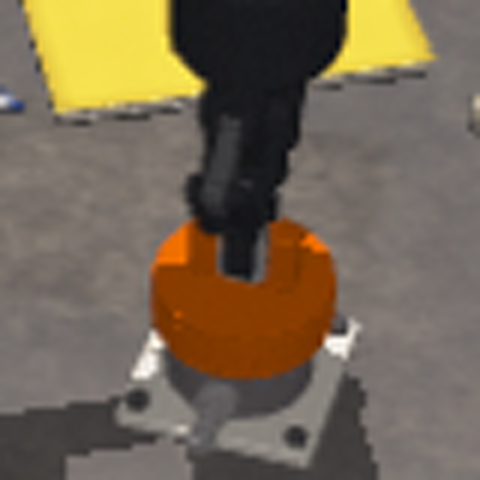

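Request:
{"fn": "send_path", "kwargs": {
  "plan": [
    [0, 0, 0, 0, 0, 0.12, 0],
    [0, 0, 0, 0, 0, 0.24, 0],
    [0, 0, 0, 0, 0, 0.36, 0],
    [0, 0, 0, 0, 0, 0.48, 0],
    [0, 0, 0, 0, 0, 0.6, 0],
    [0, 0, 0, 0, 0, 0.72, 0],
    [0, 0, 0, 0, 0, 0.72, 0]
  ]
}}

```text
time_s: 5.0
eef_pos: [0.5546, 0.167, 0.077]
eef_rot: [0.001, 0.495, 0.869, 0.0]
wrist_force: [-3.6, -4.1, 16.6]
opening: 0.146
grasp_force: 62.4
```

```bash
python3 -c "
from bench import ctrl;o=ctrl.get_obs();print(o['torque'],o['q'])"
```

```text
[-0.6314416   0.63217845 -0.14804983] [ 8.83470225e-02  3.71512264e-01  1.70927396e+00 -1.53570511e-03
  1.05835162e+00 -4.44932655e-01]
```

Request:
{"fn": "send_path", "kwargs": {
  "plan": [
    [0, 0, 0, 0, 0, 0.12, 0],
    [0, 0, 0, 0, 0, 0.24, 0],
    [0, 0, 0, 0, 0, 0.36, 0],
    [0, 0, 0, 0, 0, 0.48, 0],
    [0, 0, 0, 0, 0, 0.6, 0],
    [0, 0, 0, 0, 0, 0.711, 0],
    [0, 0, 0, 0, 0, 0.711, 0]
  ]
}}

```text
time_s: 5.88
eef_pos: [0.554, 0.1666, 0.077]
eef_rot: [0.001, 0.767, 0.642, -0.0]
wrist_force: [-6.5, -5.5, 19.9]
opening: 0.146
grasp_force: 62.7
```

```bash
python3 - <<'E'
from h import *
o=ctrl.get_obs();print(o['torque'],o['q'])
w,x,y,z=o["eef_rot"];print(np.degrees(2*np.arctan2(y,x)))
s=ctrl.camera("side");t=ctrl.camera("top")
r=lambda i,x,y:cv2.resize(i[y:y+80,x:x+80],(400,400),interpolation=cv2.INTER_CUBIC)
cv2.imwrite("pics/s4.png",np.hstack([r(t,145,130),r(s,234,104)]))
E
```

```text
[-1.01262122  0.97216731 -0.11912286] [ 0.08810263  0.37124682  1.70976689 -0.00221206  1.05959966  0.26593494]
79.87290997722849
```

View pics/s4.png

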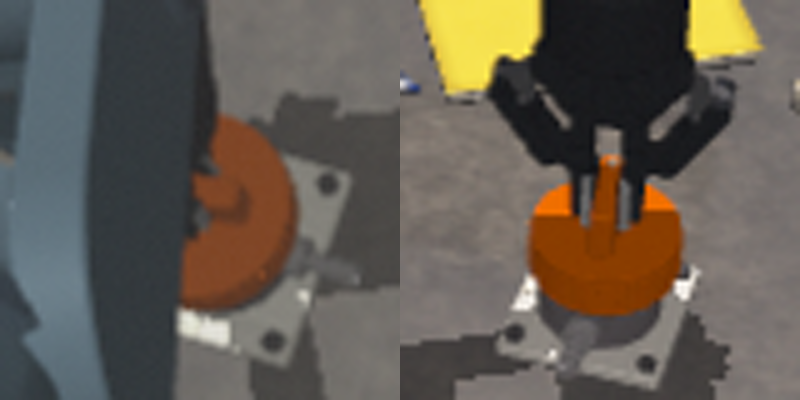

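Request:
{"fn": "send_path", "kwargs": {
  "plan": [
    [0, 0, 0, 0, 0, 0, 0.3],
    [0, 0, -0.002, 0, 0, 0, 0.5],
    [0, 0, -0.01, 0, 0, 0, 0.5],
    [0, 0, -0.03, 0, 0, 0, 0.5],
    [0, 0, -0.07, 0, 0, 0, 0.5],
    [0, 0, -0.12, 0, 0, 0, 0.5],
    [0, 0, -0.12, 0, 0, 0, 0.5]
  ]
}}

```text
time_s: 6.85
eef_pos: [0.5559, 0.168, 0.1995]
eef_rot: [0.002, 0.766, 0.642, 0.003]
wrist_force: [0.2, 0.2, -0.0]
opening: 0.498
grasp_force: 0.0
```

Request:
{"fn": "send_path", "kwargs": {
  "plan": [
    [0, 0.06, 0, 0, 0, 0, 0.5],
    [0, 0.12, 0, 0, 0, 0, 0.5],
    [0, 0.18, 0, 0, 0, 0, 0.5],
    [0, 0.24, 0, 0, 0, 0, 0.5],
    [0, 0.24, 0, 0, 0, 0, 0.5]
  ]
}}

```text
time_s: 7.48
eef_pos: [0.7909, 0.1235, 0.1876]
eef_rot: [-0.002, 0.767, 0.641, -0.003]
wrist_force: [-0.9, 0.3, -1.3]
opening: 0.496
grasp_force: 0.0
```

```bash
python3 - <<'E'
from h import *
s=ctrl.camera("side");t=ctrl.camera("top")
cv2.imwrite("pics/t5.png",t);cv2.imwrite("pics/s5f.png",s)
r=lambda i,x,y:cv2.resize(i[y:y+80,x:x+80],(400,400),interpolation=cv2.INTER_CUBIC)
cv2.imwrite("pics/s5.png",np.hstack([r(t,145,130),r(s,234,104)]))
for n,a in(("top",t),("side",s)):
    b=cv2.imread(f"pics/{n}0.png");k=(slice(220,255),slice(245,285)) if n=="top" else (slice(190,225),slice(205,235))
    print(n,"beaker diff",cv2.absdiff(a[k],b[k]).mean())
E
```

```text
top beaker diff 20.191666666666666
side beaker diff 31.213015873015873
```

View pics/s5.png

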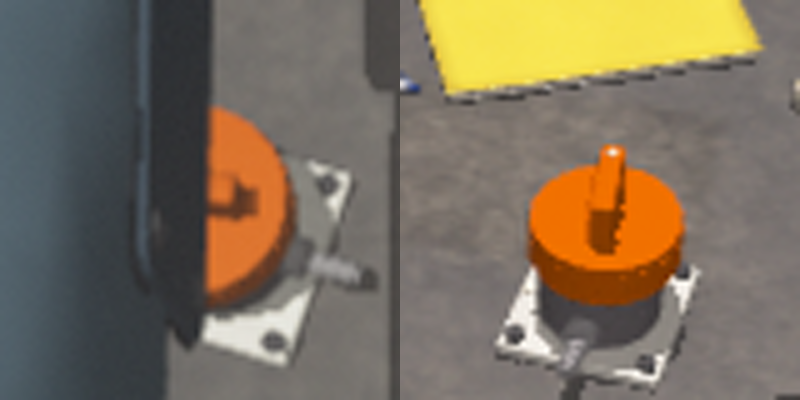

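Request:
{"fn": "send_path", "kwargs": {
  "plan": [
    [0, 0, -0.05, 0, 0, 0, 0.5],
    [0, -0.06, -0.05, 0, 0, 0, 0.5],
    [0.03, -0.12, -0.05, 0, 0, 0, 0.5],
    [0.09, -0.12, -0.05, 0, 0, 0, 0.5],
    [0.15, -0.12, -0.05, 0, 0, 0, 0.5],
    [0.2, -0.12, -0.05, 0, 0, 0, 0.5],
    [0.25, -0.12, -0.05, 0, 0, 0, 0.5],
    [0.25, -0.12, -0.05, 0, 0, 0, 0.5]
  ]
}}

```text
time_s: 8.57
eef_pos: [0.7121, 0.3975, 0.2446]
eef_rot: [-0.001, 0.765, 0.645, -0.0]
wrist_force: [0.3, -0.2, -0.4]
opening: 0.495
grasp_force: 0.0
```

```bash
python3 - <<'E'
from h import *
s=ctrl.camera("side");t=ctrl.camera("top")
for z in(.1,.108,.117):print(z,proj("side",np.array([.557,.186,z])))
m=(s.min(2)>150).astype(np.uint8)[125:145,265:290]
n,l,st,c=cv2.connectedComponentsWithStats(m);print(c[1:]+[265,125],st[1:,4])
cv2.imwrite("pics/f6.png",cv2.resize(np.hstack([t,s]),(800,300),interpolation=cv2.INTER_AREA))
E
```

```text
0.1 [275.70637538 136.18175351]
0.108 [275.79951634 133.97748908]
0.117 [275.90554765 131.46816274]
[[276. 134.]] [1]
```

View pics/f6.png

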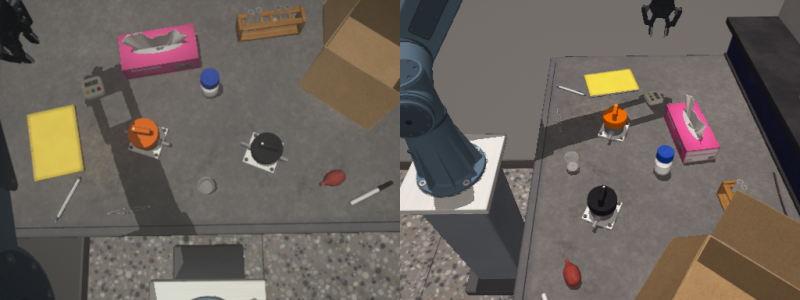

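The white dot is at side pixel (276, 134), which matches the locked bar height of 108 mm and a turn of about 82°. The red band is hidden. The beaker, the black holder and the tissue box are where they were, and the arm is clear.

```bash
python3 -c "
from bench import ctrl;print(ctrl.hand_in())"
```

```text
the job is handed in; nothing more can be done
None
```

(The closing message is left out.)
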